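Slide a tray of sleeves home onto its presence switch

TASK

Gently slide the loaded blue tray along the white infeed deck of the checking station into the pocket, leading side first, against the sprung presence switch, and press its rear down behind the yellow-edged step so that it lies flat in the pocket and keeps the switch lever pressed by itself. Do not lift the tray off the station, and leave the two sleeves, the gauge and the jar beside the station where they are.

Things in the scene. Friction and masses are not known exactly. Their poses are not given: they have to be found in the camera images.
- station: Fixed checking station on a 430 x 200 mm base plate. Origin on the table top, centre line, directly under the edge of the step; x points along the slide towards the switch, z up. x = -215 to 0 mm: white infeed deck, 190 mm wide, top 22 mm above the table, with side rims at y = +-91 to 99 mm, top 32 mm. x = 0 to 156 mm: pocket, floor 10 mm above the table (12 mm below the deck)
- step_edge (a point): Middle of the step's edge, on the deck's top (yellow strip along it), at station x = 0. The tray tips nose-down over it as it enters the pocket: its rear rises up to 12 mm, then comes down again. Seated, its rear wall stands at x = 0 to 6 mm. Let go before the rear is down behind the step, the lever pushes the tray back
- pocket_end (a point): Middle of the pocket's far end, on its floor, between two rubber end stops at station x = 156 mm (top 30 mm above the table, near the two sides) where the leading wall must stop. Guides beside the pocket (top 32 mm) funnel in over x = 0 to 100 mm to a straight channel 117 mm wide
- lever (a joint): Switch lever, rad: steel arm 53 mm long, 30 mm above the table, on an upright hinge at station x = 166, y = -45 mm. 0 = free, grows as the tray pushes it towards the pocket's end, up to 0.33; switch made above 0.11; a seated tray holds it at about 0.15 to 0.27. Its spring resists with 6 N at the roller when free, rising to 11 N. To be pressed by the tray, not by the robot
- lever_roller (a point): Centre of the red roller (12 mm diameter, 12 mm high) at the lever's tip; when free it is at station x = 148, y = 5 mm, so the tray's leading wall meets it when that wall is at x = 142 mm
- tray_centre (a point): Centre, half-way up, of the loose blue tray, 150 x 110 x 40 mm (x, y, z), 0.4 to 0.85 kg, filled nearly to its rim with three cream sleeves fixed in it: too wide and full to be grasped. Its x axis points to its leading side. It starts on the deck, leading side towards the switch, a little askew. On the deck this point is 42 mm above the table, seated 30 mm
- tray_rear (a point): Middle of the outer face of the tray's rear wall, 30 mm above its underside: where to push. Below it a blue thumb ledge sticks out backwards 12 mm from the wall, 100 mm wide, its top face 20 mm above the tray's underside, its lower face 16 mm: there the rear can be pressed down while pushing
- sleeve_a_centre (a point): Centre of a loose cream flanged sleeve standing beside the station, 46 mm across, 95 mm tall; leave alone
- sleeve_b_centre (a point): Centre of a second loose sleeve of the same kind; leave alone
- gauge_centre (a point): Centre of a flat metal hand gauge lying beside the station, 146 x 28 x 14 mm; leave alone
- jar_centre (a point): Centre of an orange plastic jar standing beside the station, 44 mm across, 85 mm tall; leave alone
Things that resemble listed ones, but are neither listed nor needed, are in the scene too. Of the things that look like the part that bears tray_centre, the largest one is meant.

How it is judged:
At the end, for the whole second after the job is handed in: The tray lies flat on the pocket floor (its centre less than 33 mm above the table, tilt under 0.03 rad), behind the step (centre at station x above 72 mm), at rest, and its leading wall keeps the lever pressed beyond 0.11 rad with the robot clear (value of joint lever above 0.11 rad and z of tray_centre in the frame of station below 0.033 m and x of tray_centre in the frame of station above 0.072 m and angle between tray_centre's own z axis and vertical below 0.03 rad and linear speed of tray below 0.01 m/s); the robot touches nothing.
It fails at once if the tray is pushed or pressed with more than 50 N (gently) (contact force between any of the fingers, the arm and tray above 50 N).
It fails at once if the tray is lifted off the station (z of tray_centre in the frame of station above 0.075 m).
It fails at once if a bystander is moved by more than 15 mm or tipped over (distance of any of sleeve_a_centre, sleeve_b_centre, jar_centre, gauge_centre from where it was at the start of the episode above 0.015 m).
It fails at once if the robot presses the switch lever itself (contact force between any of the fingers, the arm and lever above 1 N).
It also fails if it takes over 51 s, if anything falls off the work surface, if the arm or the gripper's body presses on something with over 40 N, if the wrist force passes 120 N, or if a joint passes its speed limit or range.

ROBOT

A 6-joint arm with a two-finger parallel gripper is mounted at the origin on the work surface. World frame = base frame: x ahead of the robot, y to its left, z up, the work surface at z = 0. Lengths are in m, angles in rad, forces in N, time in s.
With the tool pointing down it reaches from about 0.275 to 0.725 m from the base axis. Payload 5.6 kg.
Tool frame: the origin (TCP) lies at the very end of the fingers, on their centre line; the grasp point (between the pads) lies 19 mm behind it; y points along the fingers, z is the direction in which the jaws open and shut, and the axes are right-handed (so a half turn about y gives the same grasp; the last joint's range is limited). The gripper opens to 85 mm and grips with 20 to 120 N. Pads are 22 mm wide; open, the fingers measure 114 mm over their backs; the gripper's body (76 mm by 85 mm) begins 54 mm behind the grasp point. The pads swing forward as they close: fully open they stand 13 mm farther back than shut.
Start: joints at [-1.041, 0.255, 0.108, 0, -1.424, -0.285], TCP at [0.133, -0.534, 0.231] pointing down, gripper open.
Joint ranges: [-2.95, 2.95], [-1.21, 1.97], [-1.09, 1.5], [-2.87, 1.71], [-2.94, -0.07], [-3.05, 3.05]. Speed limits (rad/s): [2.57, 2.57, 3.14, 3.14, 3.14, 3.14].

INTERFACE

Orientations are given as a unit quaternion [x, y, z, w].
In Python, from station import manip, snapshot, get_calibration gives the robot as it stands.
- The arm moves only by the tool jog_arm, never from a script. Its argument "commands" is a list of rows, each a list of 5 numbers: the closure in counts, from 0 (fully open) to 255 (shut), then the shift along the world's x, y, z as a fraction of full scale, then the turn about the world's z as a fraction of full scale. A call has 1 to 12 rows; each row shifts and turns the commanded pose from where the row before left it; what a row does not reach is not made up. Full scale, the value 1, is 0.05 m for a shift and pi/2 rad for a turn. A row lasts 1/12 s, in which the tool goes at most 41.7 mm and 7.16 degrees, less where a joint would pass 70% of its speed; a pose out of reach is approached as far as the arm can. A call with a number of a shift or a turn outside -1 to 1 is refused whole. A call with a gripper value outside its range is refused whole. The fingers move at their own pace and stop on an object; "grip_force" is the grip in N (left out, the last holds). Time passes only in rows, so rows that do not move let the fingers close. It gives the time, the measured TCP pose, the force and the opening at its end, in the units of the state.
- manip.sense(): the state, without advancing time (a new reading comes with each control period).
- snapshot(name): name is "scene" or "side" or "wrist"; returns (picture, depth): 400x640x3 uint8, red, green, blue; 400x640 float32, m along the optical axis (not along the pixel's ray), 0 where there is no reading.
- get_calibration(name): a dict with "K" (3x3 intrinsics, pixels), "R" (3x3) and "t" (3): a world point X has camera coordinates R X + t; the wrist camera has in their place "T_tool_cam" (4x4, takes a point from camera to tool coordinates, whose origin is the TCP and whose axes are the tool frame's). Camera axes: x right, y down, z forward; pixel columns grow to the right and rows downward; lengths in m; the calibration is good to about 2 mm. A picture is of the moment at which its call begins: read the wrist's pose just before it. get_calibration takes no time and is no camera call.
- manip.job_done(): hands the job in, once; it reports no verdict.
The state is a dict: "time": time; "q": joint angles; "joint_velocities": joint speeds; "joint_efforts": joint torques, N m; "tcp_pos": TCP position; "ee_rot": TCP orientation; "ft_force": force on the tool from outside, world axes, zero at the start; "wrist_torque": the same for the moment, N m; "opening": finger opening in m.
Only numpy, scipy, OpenCV 4.12 (cv2) and the standard library are available. Lean on these libraries where they do the work, as an engineer would, in place of code of your own. Each camera call takes 0.05 s, during which the arm holds its last target.

## Working session

There is one attempt and no reset: what is moved stays moved. The work goes in short steps, Python scripts to look and compute and a tool call to move; the robot and the scene stay as the last step left them, time stands still between calls to the robot, and variables do not carry over. Pictures are saved under pics/ and viewed, and the job is handed in when it is done.

Besides the shell and the picture viewer there is one more tool, called after ">>>" in YAML: its name, and indented under it one key for each argument. jog_arm: Moves the arm, as the interface text tells. Its arguments: {"type":"object","properties":{"commands":{"type":"array"},"grip_force":{"type":"number"}},"required":["commands"]}

```bash
ls; mkdir -p pics
cat > h.py <<'E'
import numpy as np, cv2
from station import manip, snapshot, get_calibration
def take(name,tag):
    s=manip.sense(); im,d=snapshot(name)
    np.savez(f'pics/{tag}.npz',im=im,d=d,p=s['tcp_pos'],r=s['ee_rot'])
    cv2.imwrite(f'pics/{tag}.png',im[:,:,::-1]); return im,d
def world(cam,d,u,v,z=None):
    c=get_calibration(cam);K,R,t=map(np.array,(c['K'],c['R'],c['t']))
    ray=np.linalg.inv(K)@[u,v,1]
    if z is None:
        w=d[int(v)-1:int(v)+2,int(u)-1:int(u)+2]; dd=np.median(w[w>0]); return R.T@(ray*dd-t)
    o=-R.T@t; r=R.T@ray; return o+r*(z-o[2])/r[2]
def proj(cam,X):
    c=get_calibration(cam);K,R,t=map(np.array,(c['K'],c['R'],c['t']))
    p=K@(R@np.array(X)+t); return p[:2]/p[2]
E
python3 - <<'E'
from h import *
print(manip.sense())
for n in ('scene','side'): take(n,n+'0')
for n in ('scene','side'):
    c=get_calibration(n);print(n,-np.array(c['R']).T@c['t'],np.array(c['R'])[2])
E
```

```text
pics
{'time': 0.0, 'q': array([-1.04138829e+00,  2.55729724e-01,  1.06983828e-01, -4.70648829e-04,
       -1.42392125e+00, -2.84589085e-01]), 'joint_velocities': array([-0.00061066,  0.0006046 , -0.00020489, -0.00098716,  0.00064388,
        0.00037594]), 'joint_efforts': array([-4.78160073e-04, -3.86627126e+01,  2.37935936e+01,  5.36513284e+00,
       -6.24963912e-03, -1.15837784e-05]), 'tcp_pos': array([ 0.13322973, -0.53309071,  0.23039735]), 'ee_rot': array([-0.70114583, -0.08620552,  0.0864269 ,  0.70249094]), 'ft_force': array([ 0.81522413, -0.23678322,  0.75182133]), 'wrist_torque': array([0.00397001, 0.0671305 , 0.08286584]), 'opening': 0.0854357988363803}
scene [ 1.23140052 -0.39138426  1.11685156] [-0.49123782  0.27474173 -0.82656058]
side [0.21525575 0.81493559 0.77849301] [ 0.30236268 -0.74230802 -0.59795954]
```

View pics/scene0.png

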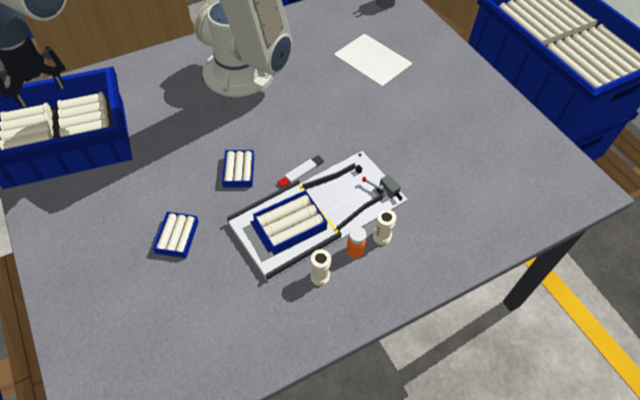

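View pics/side0.png

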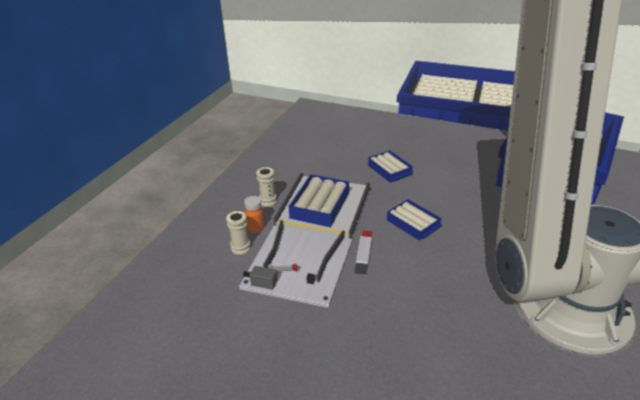

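The station is centred near (315,213) in the scene view and (310,235) in the side view. The big tray is on its deck, and two small decoy trays stand off the station. I'll enlarge both views.

Run:
```python
import cv2
a=cv2.imread('pics/scene0.png')[145:285,220:420]; cv2.imwrite('pics/sc_c.png',cv2.resize(a,None,fx=4,fy=4,interpolation=cv2.INTER_CUBIC))
a=cv2.imread('pics/side0.png')[165:310,225:385]; cv2.imwrite('pics/si_c.png',cv2.resize(a,None,fx=4,fy=4,interpolation=cv2.INTER_CUBIC))
```

```text
(no output)
```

View pics/sc_c.png

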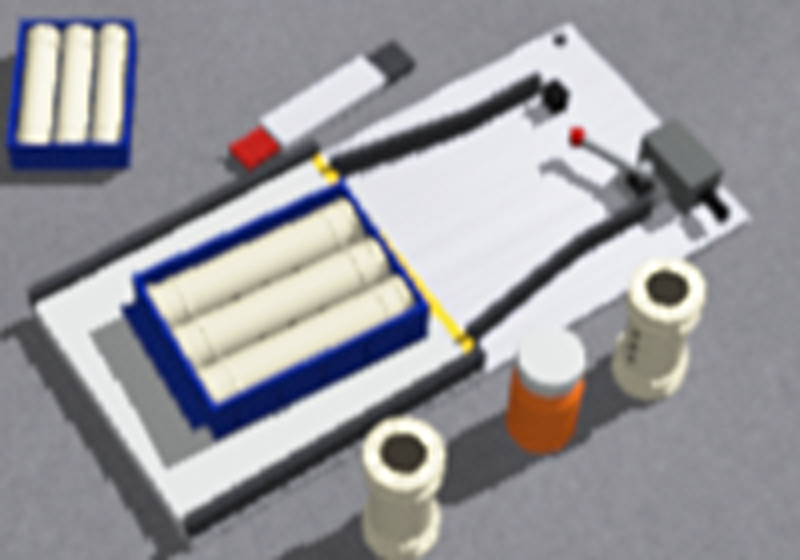

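View pics/si_c.png

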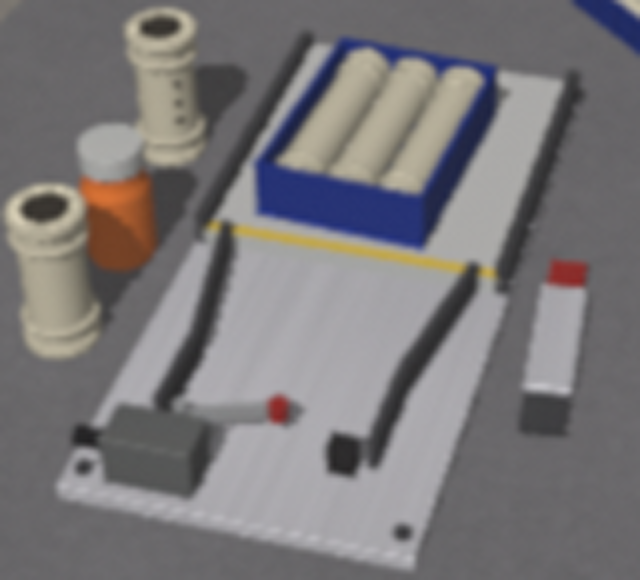

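```bash
cat > fit.py <<'E'
from h import *
from scipy.optimize import least_squares
S=lambda c:(220+c[0]/4-.375,145+c[1]/4-.375)
D=lambda c:(225+c[0]/4-.375,165+c[1]/4-.375)
obs=[('scene',S(p),m) for p,m in [((570,22),(.215,.1,.010)),((748,215),(.215,-.1,.010)),((318,158),(0,.095,.022)),((470,346),(0,-.095,.022)),((577,136),(.148,.005,.036)),((36,308),(-.215,.095,.022)),((183,522),(-.215,-.095,.022))]]
obs+=[('side',D(p),m) for p,m in [((60,487),(.215,-.1,.010)),((413,557),(.215,.1,.010)),((205,227),(0,-.095,.022)),((498,275),(0,.095,.022)),((278,409),(.148,.005,.030))]]
def T(p,m):
    c,s=np.cos(p[2]),np.sin(p[2]); return np.array([p[0]+c*m[0]-s*m[1],p[1]+s*m[0]+c*m[1],m[2]])
def res(p,o): return np.concatenate([proj(n,T(p,m))-u for n,u,m in o])
def fit(o,x0):
    r=least_squares(res,x0,args=(o,),loss='soft_l1'); return r.x,r.fun.reshape(-1,2).round(1)
if __name__=='__main__':
    y0=world('scene',None,*S((394,252)),z=.022)
    print(y0)
    e=world('scene',None,*S((659,118)),z=.01)
    st,f=fit(obs,[y0[0],y0[1],np.arctan2(*(e-y0)[1::-1])]); print('station',st,np.degrees(st[2]),f.tolist())
    to=[('scene',S(p),m) for p,m in [((138,278),(-.075,.055,.062)),((342,186),(.075,.055,.062)),((428,307),(.075,-.055,.062)),((213,412),(-.075,-.055,.062))]]
    to+=[('side',D(p),m) for p,m in [((343,40),(-.075,-.055,.062)),((497,66),(-.075,.055,.062)),((258,165),(.075,-.055,.062)),((428,195),(.075,.055,.062)),((421,246),(.075,.055,.022)),((258,214),(.075,-.055,.022))]]
    tr,f=fit(to,st); print('tray',tr,np.degrees(tr[2]),f.tolist())
    d=tr[:2]-st[:2];c,s=np.cos(st[2]),np.sin(st[2]);print('tray in st',c*d[0]+s*d[1],-s*d[0]+c*d[1],np.degrees(tr[2]-st[2]))
    np.save('st.npy',st)
    for n,p,z in [('sa',S((400,450)),.095),('sb',S((665,285)),.095),('jar',S((553,350)),.085)]: print(n,world('scene',None,*p,z=z))
    print('rear',T(tr,(-.075,0,.052)))
E
python3 fit.py
```

```text
[ 0.59225106 -0.02321574  0.022     ]
station [ 0.59130795 -0.0239514   1.67933132] 96.21859730083276 [[-1.7, 0.4], [-0.8, 0.5], [-1.5, -1.3], [2.0, 2.6], [-1.2, -0.9], [-2.2, -1.1], [-0.1, 1.9], [-1.5, 0.2], [-0.0, 1.0], [-1.4, 0.7], [0.2, 1.4], [-0.3, 0.6]]
tray [ 0.60744442 -0.11539668  1.61465285] 92.51279393107033 [[-3.3, -0.2], [-1.4, -1.8], [-0.6, -0.4], [-1.3, 0.1], [-1.2, -0.6], [-0.4, 0.1], [-1.6, 0.0], [-1.5, 1.3], [0.3, 1.5], [-0.7, 0.6]]
tray in st -0.09265514146161657 -0.0061359810786848126 -3.7058033697624255
sa [ 0.75542484 -0.10844789  0.095     ]
sb [0.73023621 0.08489087 0.095     ]
jar [0.73361826 0.0060681  0.085     ]
rear [ 0.6107326  -0.19032456  0.052     ]
```

Run:
```python
from h import *
from scipy.spatial.transform import Rotation as Ro
s=manip.sense();R=Ro.from_quat(s['ee_rot']).as_matrix();print(R.round(3))
print('jaw heading',np.degrees(np.arctan2(R[1,2],R[0,2])))
c=get_calibration('wrist');print(c)
```

```text
[[ 0.97  -0.    -0.242]
 [ 0.242  0.002  0.97 ]
 [-0.    -1.     0.002]]
jaw heading 104.02229869209349
{'K': array([[325.55609478,   0.        , 321.62743705],
       [  0.        , 325.55609478, 199.76777843],
       [  0.        ,   0.        ,   1.        ]]), 'T_tool_cam': array([[ 3.38163645e-04,  9.62721835e-01,  2.70493168e-01,
        -6.93484104e-02],
       [-1.35835800e-04, -2.70493137e-01,  9.62721894e-01,
        -1.41744165e-01],
       [ 9.99999934e-01, -3.62300200e-04,  3.93011454e-05,
        -1.98491216e-03],
       [ 0.00000000e+00,  0.00000000e+00,  0.00000000e+00,
         1.00000000e+00]])}
```

Run:
```python
from h import *
d=np.load('pics/scene0.npz')['d']
for u,v in [(117,72),(125,150),(20,130),(75,112),(10,178),(128,100)]: print(u,v,world('scene',d,u,v).round(3))
```

```text
117 72 [-0.171 -0.339  0.002]
125 150 [ 0.196 -0.408  0.043]
20 130 [ 0.038 -0.637  0.083]
75 112 [ 0.035 -0.491  0.08 ]
10 178 [ 0.153 -0.7    0.042]
128 100 [-0.034 -0.344  0.002]
```

>>> jog_arm:
  commands:
    - [60,0.485,0.296,0,0.0457]
    - [60,0.485,0.296,0,0.0457]
    - [60,0.485,0.296,0,0.0457]
    - [60,0.485,0.296,0,0.0457]
    - [60,0.485,0.296,0,0.0457]
    - [60,0.485,0.296,0,0.0457]
    - [60,0.485,0.296,0,0.0457]
    - [60,0.485,0.296,0,0.0457]
    - [60,0.485,0.296,0,0.0457]
    - [60,0.485,0.296,0,0.0457]

```text
time: 0.93
tcp_pos: [0.3767, -0.3844, 0.2309]
ee_rot: [-0.626, -0.328, 0.329, 0.626]
ft_force: [0.4, -0.6, -0.4]
opening: 0.0655
```

>>> jog_arm:
  commands:
    - [60,0.485,0.296,0,0.0457]
    - [60,0.485,0.296,0,0.0457]
    - [60,0.485,0.296,0,0.0457]
    - [60,0.485,0.296,0,0.0457]
    - [60,0.485,0.296,0,0.0457]
    - [60,0.485,0.296,0,0.0457]
    - [60,0.485,0.296,0,0.0457]
    - [60,0.485,0.296,0,0.0457]
    - [60,0.485,0.296,0,0.0457]
    - [60,0.485,0.296,0,0.0457]
    - [60,0,0,0,0]
    - [60,0,0,0,0]

```text
time: 1.93
tcp_pos: [0.619, -0.2364, 0.2295]
ee_rot: [-0.471, -0.527, 0.527, 0.472]
ft_force: [-0.0, -0.2, -0.2]
opening: 0.0655
```

Run:
```python
from h import *
take('wrist','w1'); s=manip.sense(); print(s)
```

```text
{'time': 1.9833, 'q': array([-1.31045541e-01,  4.88102965e-01,  4.48871291e-01, -2.40636022e-05,
       -1.53338274e+00,  2.40943640e-01]), 'joint_velocities': array([-0.01895579, -0.02595735, -0.0080051 ,  0.00777769, -0.0003894 ,
       -0.00055915]), 'joint_efforts': array([ 9.18287337e-01, -5.05246496e+01,  2.40862441e+01,  5.31832740e+00,
        2.53496080e-02,  3.63687077e-02]), 'tcp_pos': array([ 0.61831968, -0.2372216 ,  0.23027163]), 'ee_rot': array([-0.47124916, -0.52635   ,  0.52706122,  0.47232022]), 'ft_force': array([-0.77761114, -0.20860206,  0.02303974]), 'wrist_torque': array([-0.01282262,  0.02327494,  0.02930556]), 'opening': 0.0652371124224913}
```

View pics/w1.png

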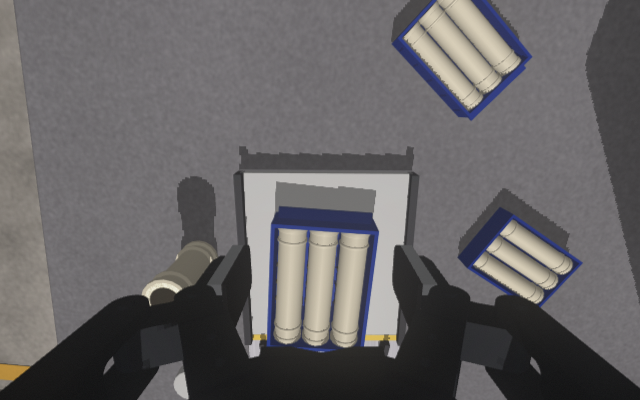

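Run:
```python
import cv2
a=cv2.imread('pics/w1.png')[160:360,230:430]; cv2.imwrite('pics/w1c.png',cv2.resize(a,None,fx=3,fy=3,interpolation=cv2.INTER_CUBIC))
```

```text
(no output)
```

View pics/w1c.png

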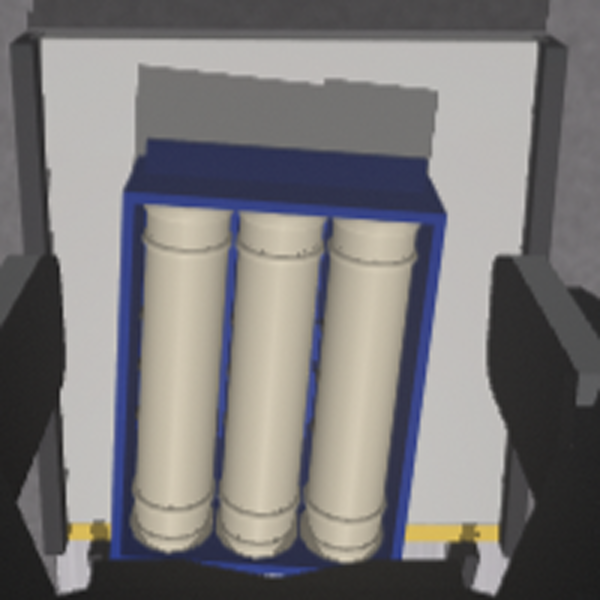

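```bash
cat >> h.py <<'E'
def wproj(s,X):
    from scipy.spatial.transform import Rotation as Ro
    c=get_calibration('wrist');K=np.array(c['K']);T=np.array(c['T_tool_cam'])
    R=Ro.from_quat(s['r']).as_matrix(); Xt=R.T@(np.array(X)-s['p']); Xc=T[:3,:3].T@(Xt-T[:3,3]); p=K@Xc; return p[:2]/p[2]
def wworld(s,u,v,z):
    from scipy.spatial.transform import Rotation as Ro
    c=get_calibration('wrist');K=np.array(c['K']);T=np.array(c['T_tool_cam'])
    R=Ro.from_quat(s['r']).as_matrix(); o=R@T[:3,3]+s['p']; r=R@T[:3,:3]@np.linalg.inv(K)@[u,v,1]
    return o+r*(z-o[2])/r[2]
def tost(X,st):
    d=np.array(X)[:2]-st[:2];c,s=np.cos(st[2]),np.sin(st[2]);return np.array([c*d[0]+s*d[1],-s*d[0]+c*d[1]])
E
python3 - <<'E'
from h import *
s=np.load('pics/w1.npz'); f=lambda p:(230+p[0]/3-.33,160+p[1]/3-.33)
W=lambda p,z: wworld(s,*f(p),z)
a=W((40,38),.022);b=W((541,38),.022);y1=W((70,541),.022);y2=W((498,541),.022)
print('rear deck',a,b,np.linalg.norm(a-b),'strip',y1,y2)
d=b-a;print('head deck',np.degrees(np.arctan2(d[1],d[0]))-90)
m=(a+b)/2; d=y2-y1;n=d/np.linalg.norm(d);print('head strip',np.degrees(np.arctan2(d[1],d[0]))-90, 'len',np.cross(n[:2],(m-y1)[:2]))
t1=W((124,195),.062);t2=W((445,213),.062);d=t2-t1;print('tray',t1,t2,np.linalg.norm(d),np.degrees(np.arctan2(d[1],d[0]))-90)
st=np.load('st.npy');print('in old st: reardeck',tost(m,st),'strip',tost(y1,st),tost(y2,st),'tray rear',tost(t1,st),tost(t2,st),tost((t1+t2)/2,st))
E
```

```text
rear deck [ 0.70335023 -0.23029744  0.022     ] [ 0.52263782 -0.25034716  0.022     ] 0.18182125167823587 strip [ 0.6809164  -0.01569079  0.022     ] [ 0.50096847 -0.03537653  0.022     ]
head deck -263.66902899289016
head strip -263.7568469684645 len 0.21591286916289926
tray [ 0.66408288 -0.18855418  0.062     ] [ 0.55578624 -0.19401875  0.062     ] 0.10843442717487403 -267.11134570763943
in old st: reardeck [-0.21744683  0.00187926] strip [-0.00149457 -0.08997599] [-0.00157215  0.0910455 ] tray rear [-0.17151736 -0.05451661] [-0.16521887  0.05373473] [-0.16836812 -0.00039094]<stdin>:7: DeprecationWarning: Arrays of 2-dimensional vectors are deprecated. Use arrays of 3-dimensional vectors instead. (deprecated in NumPy 2.0)
```

```bash
cat >> h.py <<'E'
ST=np.array([0.5911,-0.0257,np.radians(96.2)])
def toW(x,y):
    c,s=np.cos(ST[2]),np.sin(ST[2]); return ST[:2]+[c*x-s*y,s*x+c*y]
def status():
    from scipy.spatial.transform import Rotation as Ro
    s=manip.sense();R=Ro.from_quat(s['ee_rot']).as_matrix()
    c,n=np.cos(ST[2]),np.sin(ST[2]);f=s['ft_force']
    print('t',s['time'],'st',tost(s['tcp_pos'],ST).round(4),'z',s['tcp_pos'][2].round(4),'jaw-st90',round(np.degrees(np.arctan2(R[1,2],R[0,2]))%360-186.2,2),'F st',round(c*f[0]+n*f[1],1),round(-n*f[0]+c*f[1],1),round(f[2],1),'open',s['opening'].round(4))
E
python3 - <<'E'
from h import *
status(); print(toW(-.203,-.002)-manip.sense()['tcp_pos'][:2])
E
```

```text
Traceback (most recent call last):
  File "h.py", line 34, in status
    print('t',s['time'],'st',tost(s['tcp_pos'],ST).round(4),'z',s['tcp_pos'][2].round(4),'jaw-st90',round(np.degrees(np.arctan2(R[1,2],R[0,2]))%360-186.2,2),'F st',round(c*f[0]+n*f[1],1),round(-n*f[0]+c*f[1],1),round(f[2],1),'open',s['opening'].round(4))
                                                                                                                                                                                                                                        ^^^^^^^^^^^^^^^^^^
AttributeError: 'float' object has no attribute 'round'
```

```bash
sed -i "s/s\['opening'\].round(4)/round(s['opening'],4)/" h.py
python3 - <<'E'
from h import *
status(); print(toW(-.203,-.002)-manip.sense()['tcp_pos'][:2])
E
```

```text
t 1.9833 st [-0.2132 -0.0042] z 0.2303 jaw-st90 0.1 F st -0.1 0.8 0.0 open 0.0652
[-0.00330751  0.00992495]
```

>>> jog_arm:
  commands:
    - [60,-0.066,0.198,-0.45,0]
    - [60,0,0,-0.45,0]
    - [60,0,0,-0.45,0]
    - [60,0,0,-0.45,0]
    - [60,0,0,-0.45,0]
    - [60,0,0,-0.45,0]
    - [60,0,0,-0.45,0]
    - [60,0,0,-0.45,0]
    - [60,0,0,-0.1,0]
    - [60,0,0,-0.1,0]
    - [60,0,0,-0.1,0]
    - [60,0,0,0,0]

```text
time: 2.98
tcp_pos: [0.6151, -0.228, 0.0368]
ee_rot: [0.472, 0.527, -0.526, -0.472]
ft_force: [0.8, -0.0, -0.7]
opening: 0.0655
```

>>> jog_arm:
  commands:
    - [60,0,0,-0.04,0]
    - [60,0,0,-0.04,0]
    - [60,0,0,-0.04,0]
    - [60,0,0,0,0]

```text
time: 3.32
tcp_pos: [0.615, -0.2276, 0.0302]
ee_rot: [0.472, 0.527, -0.527, -0.472]
ft_force: [-0.5, 0.5, 1.0]
opening: 0.0655
```

Run:
```python
from h import *
status()
for n in ('wrist','side'): take(n,n+'2')
a=cv2.imread('pics/side2.png')[165:310,225:385]; cv2.imwrite('pics/si2_c.png',cv2.resize(a,None,fx=4,fy=4,interpolation=cv2.INTER_CUBIC))
```

```text
t 3.3167 st [-0.2033 -0.0019] z 0.0302 jaw-st90 0.08 F st 0.5 0.4 1.0 open 0.0655
```

View pics/wrist2.png

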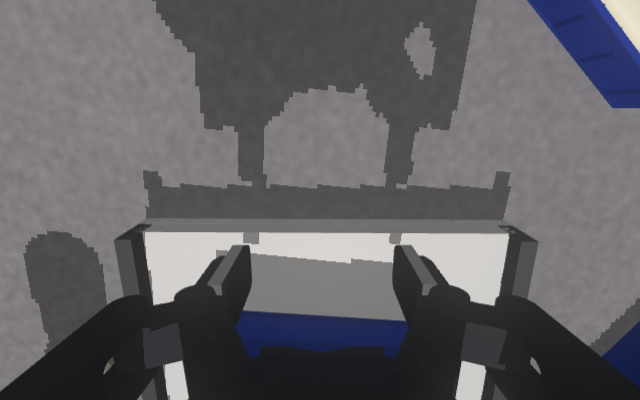

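View pics/si2_c.png

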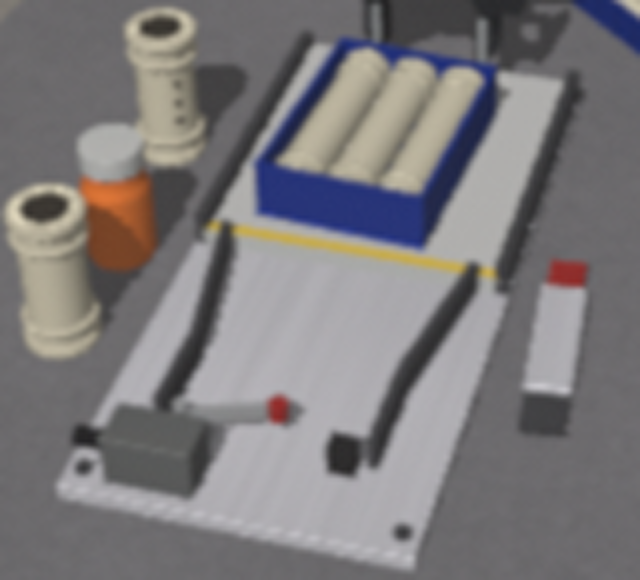

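The fingers are above the deck behind the ledge, with a gap, and the tray has not moved. I'll keep lowering to touch the deck lightly and find the true tip height.

>>> jog_arm:
  commands:
    - [60,0,0,-0.04,0]
    - [60,0,0,-0.04,0]
    - [60,0,0,-0.04,0]
    - [60,0,0,0,0]

```text
time: 3.75
tcp_pos: [0.6146, -0.2276, 0.0236]
ee_rot: [-0.472, -0.526, 0.527, 0.472]
ft_force: [-0.2, -0.3, -1.0]
opening: 0.0652
```

>>> jog_arm:
  commands:
    - [60,0,0,-0.03,0]
    - [60,0,0,0,0]

```text
time: 3.92
tcp_pos: [0.6149, -0.2277, 0.0225]
ee_rot: [-0.472, -0.527, 0.527, 0.472]
ft_force: [0.0, 0.1, 0.7]
opening: 0.0652
```

>>> jog_arm:
  commands:
    - [60,0,0,-0.03,0]
    - [60,0,0,0,0]

```text
time: 4.08
tcp_pos: [0.6149, -0.2276, 0.021]
ee_rot: [-0.472, -0.527, 0.527, 0.472]
ft_force: [-1.0, -0.0, -1.5]
opening: 0.0657
```

>>> jog_arm:
  commands:
    - [60,0,0,-0.03,0]
    - [60,0,0,0,0]

```text
time: 4.25
tcp_pos: [0.6149, -0.2276, 0.0195]
ee_rot: [-0.472, -0.527, 0.527, 0.472]
ft_force: [-0.5, -0.2, 0.0]
opening: 0.065
```

>>> jog_arm:
  commands:
    - [60,0,0,-0.03,0]
    - [60,0,0,0,0]

```text
time: 4.42
tcp_pos: [0.6149, -0.2276, 0.018]
ee_rot: [-0.472, -0.527, 0.527, 0.472]
ft_force: [-0.0, 0.6, 0.0]
opening: 0.0654
```

>>> jog_arm:
  commands:
    - [60,0,0,-0.03,0]
    - [60,0,0,0,0]

```text
time: 4.58
tcp_pos: [0.6149, -0.2276, 0.0165]
ee_rot: [-0.472, -0.527, 0.527, 0.472]
ft_force: [0.7, -0.3, -0.9]
opening: 0.0654
```

>>> jog_arm:
  commands:
    - [60,0,0,-0.03,0]
    - [60,0,0,0,0]

```text
time: 4.75
tcp_pos: [0.6152, -0.2278, 0.0157]
ee_rot: [0.472, 0.527, -0.527, -0.472]
ft_force: [-0.9, 1.6, 1.7]
opening: 0.0655
```

>>> jog_arm:
  commands:
    - [60,0,0,-0.02,0]
    - [60,0,0,0,0]

```text
time: 4.92
tcp_pos: [0.6152, -0.2278, 0.0157]
ee_rot: [0.472, 0.527, -0.527, -0.471]
ft_force: [-2.5, 1.5, 7.6]
opening: 0.0655
```

>>> jog_arm:
  commands:
    - [60,0,0,0.18,0]
    - [60,0,0,0.18,0]
    - [60,0,0,0.17,0]
    - [60,-0.0097,0.0895,0,0]
    - [60,-0.0097,0.0895,0,0]
    - [60,-0.0097,0.0895,0,0]
    - [60,-0.0097,0.0895,0,0]
    - [60,-0.0054,0.05,0,0]
    - [60,-0.0054,0.05,0,0]
    - [60,-0.0054,0.05,0,0]
    - [60,0,0,0,0]

```text
time: 5.83
tcp_pos: [0.6122, -0.202, 0.0406]
ee_rot: [-0.472, -0.527, 0.527, 0.472]
ft_force: [-1.5, -1.1, 0.0]
opening: 0.0655
```

Run:
```python
from h import *
status()
take('wrist','w3')
```

```text
t 5.8333 st [-0.1776 -0.0019] z 0.0406 jaw-st90 0.1 F st -1.0 1.6 0.0 open 0.0655
```

View pics/w3.png

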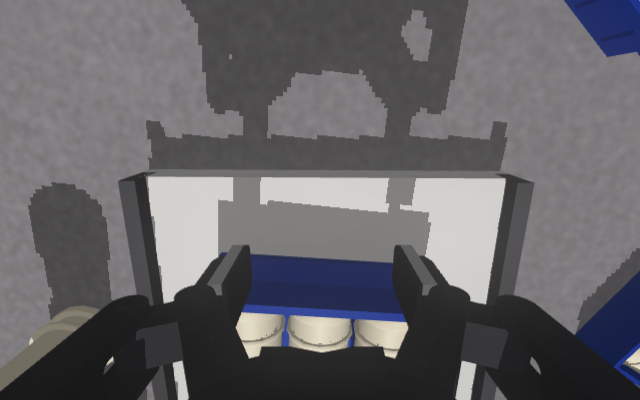

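>>> jog_arm:
  commands:
    - [60,-0.0054,0.05,0,0]
    - [60,-0.0054,0.05,0,0]
    - [60,-0.0054,0.05,0,0]
    - [60,-0.0054,0.05,0,0]
    - [60,-0.0054,0.05,0,0]
    - [60,-0.0054,0.05,0,0]

```text
time: 6.38
tcp_pos: [0.6106, -0.1871, 0.0407]
ee_rot: [-0.472, -0.527, 0.527, 0.472]
ft_force: [1.6, -1.9, -2.3]
opening: 0.0654
```

Run:
```python
from h import *
status()
take('wrist','w4')
```

```text
t 6.3833 st [-0.1626 -0.002 ] z 0.0407 jaw-st90 0.08 F st -2.0 -1.4 -2.3 open 0.0654
```

View pics/w4.png

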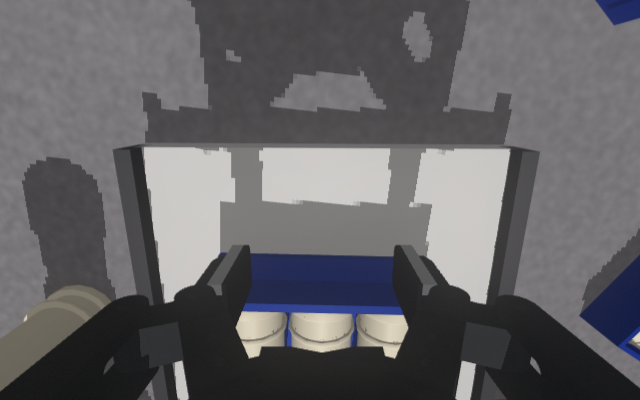

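Run:
```python
from h import *
s=np.load('pics/w4.npz')
for u,v,z in [(255,306,.062),(390,306,.062),(320,307,.062),(252,254,.042),(390,257,.042),(320,151,.022)]: print(u,v,tost(wworld(s,u,v,z),ST).round(4))
```

```text
255 306 [-0.1526 -0.0296]
390 306 [-0.1526  0.0275]
320 307 [-0.1521 -0.0021]
252 254 [-0.1672 -0.0342]
390 257 [-0.1657  0.0308]
320 151 [-0.2129 -0.0023]
```

>>> jog_arm:
  commands:
    - [60,-0.0056,0.052,0,0]
    - [60,-0.0056,0.052,0,0]
    - [60,-0.0056,0.052,0,0]
    - [60,-0.0056,0.052,0,0]
    - [60,-0.0056,0.052,0,0]
    - [60,-0.0056,0.052,0,0]
    - [60,-0.0056,0.052,0,0]
    - [60,-0.0056,0.052,0,0]
    - [60,-0.0056,0.052,0,0]
    - [60,-0.0056,0.052,0,0]
    - [60,-0.0056,0.052,0,0]
    - [60,-0.0056,0.052,0,0]

```text
time: 7.43
tcp_pos: [0.6072, -0.1558, 0.0408]
ee_rot: [-0.472, -0.527, 0.527, 0.472]
ft_force: [0.2, -3.8, -2.3]
opening: 0.0654
```

>>> jog_arm:
  commands:
    - [60,-0.0056,0.052,0.02,0]
    - [60,-0.0056,0.052,0.02,0]
    - [60,-0.0056,0.052,0.02,0]
    - [60,-0.0056,0.052,0.02,0]
    - [60,-0.0056,0.052,0.02,0]
    - [60,-0.0056,0.052,0.02,0]
    - [60,-0.0056,0.052,0.02,0]
    - [60,-0.0056,0.052,0.02,0]
    - [60,-0.0056,0.052,0,0]
    - [60,-0.0056,0.052,0,0]

```text
time: 8.27
tcp_pos: [0.6046, -0.1299, 0.049]
ee_rot: [0.472, 0.527, -0.527, -0.472]
ft_force: [1.1, -3.1, -0.3]
opening: 0.0649
```

Run:
```python
from h import *
status()
take('wrist','w5');take('side','s5')
a=cv2.imread('pics/s5.png')[165:310,225:385]; cv2.imwrite('pics/s5_c.png',cv2.resize(a,None,fx=4,fy=4,interpolation=cv2.INTER_CUBIC))
```

```text
t 8.2667 st [-0.105  -0.0022] z 0.049 jaw-st90 0.09 F st -3.2 -0.7 -0.3 open 0.0649
```

View pics/s5_c.png

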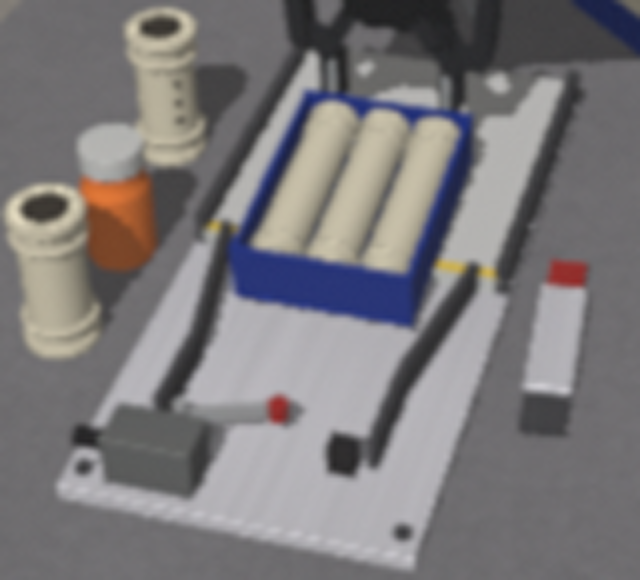

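View pics/w5.png

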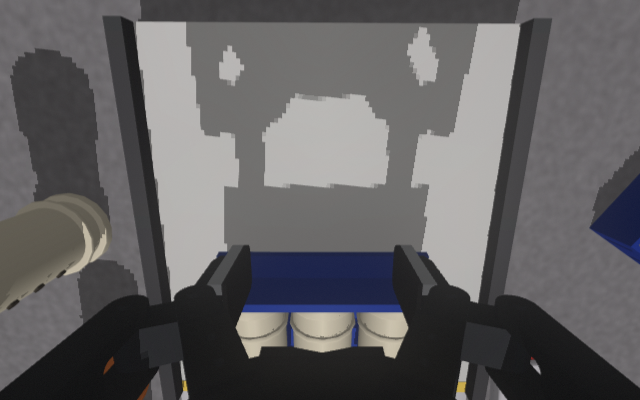

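The tray is now square, its nose about 55 mm over the pocket and level, with a push force of about 3 N. Next comes the tipping zone.

>>> jog_arm:
  commands:
    - [60,-0.0054,0.05,0.01,0]
    - [60,-0.0054,0.05,0.01,0]
    - [60,-0.0054,0.05,0.01,0]
    - [60,-0.0054,0.05,0.01,0]
    - [60,-0.0054,0.05,0,0]
    - [60,-0.0054,0.05,0,0]
    - [60,-0.0054,0.05,0,0]
    - [60,-0.0054,0.05,0,0]

```text
time: 9.03
tcp_pos: [0.6025, -0.11, 0.051]
ee_rot: [0.472, 0.527, -0.527, -0.472]
ft_force: [0.8, -4.7, 2.8]
opening: 0.0653
```

>>> jog_arm:
  commands:
    - [60,-0.0054,0.05,0,0]
    - [60,-0.0054,0.05,0,0]
    - [60,-0.0054,0.05,0,0]
    - [60,-0.0054,0.05,0,0]
    - [60,-0.0054,0.05,0,0]
    - [60,-0.0054,0.05,0,0]

```text
time: 9.53
tcp_pos: [0.6001, -0.0944, 0.05]
ee_rot: [-0.471, -0.526, 0.527, 0.473]
ft_force: [1.3, -3.4, -1.9]
opening: 0.0655
```

Run:
```python
from h import *
status()
take('wrist','w6');take('side','s6')
a=cv2.imread('pics/s6.png')[165:310,225:385]; cv2.imwrite('pics/s6_c.png',cv2.resize(a,None,fx=4,fy=4,interpolation=cv2.INTER_CUBIC))
```

```text
t 9.5333 st [-0.0693 -0.0015] z 0.05 jaw-st90 0.05 F st -3.5 -0.9 -1.9 open 0.0655
```

View pics/s6_c.png

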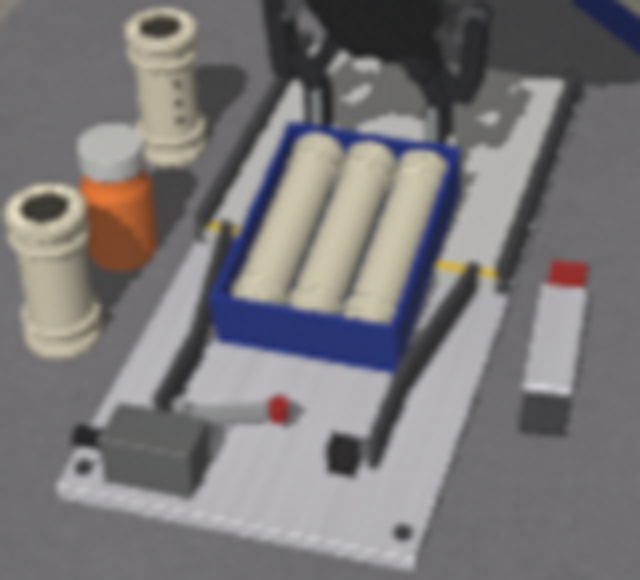

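View pics/w6.png

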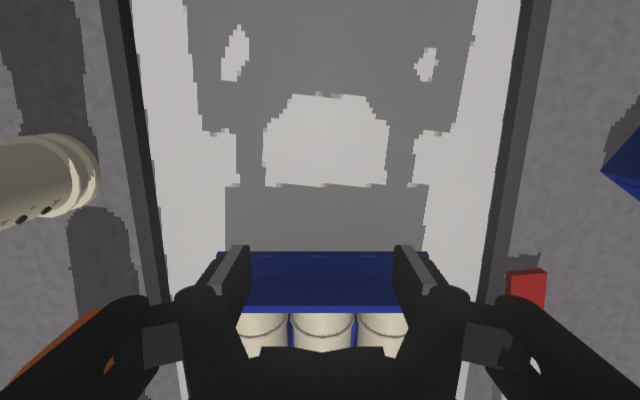

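>>> jog_arm:
  commands:
    - [60,-0.0054,0.05,-0.008,0]
    - [60,-0.0054,0.05,-0.008,0]
    - [60,-0.0054,0.05,-0.008,0]
    - [60,-0.0054,0.05,-0.008,0]
    - [60,-0.0054,0.05,-0.008,0]
    - [60,-0.0054,0.05,-0.008,0]
    - [60,-0.0054,0.05,-0.008,0]
    - [60,-0.0054,0.05,-0.008,0]

```text
time: 10.3
tcp_pos: [0.5985, -0.0748, 0.0475]
ee_rot: [-0.472, -0.527, 0.527, 0.472]
ft_force: [0.7, -3.6, -3.1]
opening: 0.0652
```

>>> jog_arm:
  commands:
    - [60,-0.0054,0.05,-0.008,0]
    - [60,-0.0054,0.05,-0.008,0]
    - [60,-0.0054,0.05,-0.008,0]
    - [60,-0.0054,0.05,-0.008,0]
    - [60,-0.0054,0.05,-0.008,0]
    - [60,-0.0054,0.05,-0.008,0]
    - [60,-0.0054,0.05,-0.008,0]

```text
time: 10.88
tcp_pos: [0.5968, -0.0575, 0.045]
ee_rot: [0.472, 0.527, -0.527, -0.472]
ft_force: [0.5, -3.9, -0.1]
opening: 0.0651
```

Run:
```python
from h import *
status()
take('scene','c7');take('side','s7')
a=cv2.imread('pics/s7.png')[165:310,225:385]; cv2.imwrite('pics/s7_c.png',cv2.resize(a,None,fx=4,fy=4,interpolation=cv2.INTER_CUBIC))
a=cv2.imread('pics/c7.png')[145:285,220:420]; cv2.imwrite('pics/c7_c.png',cv2.resize(a,None,fx=4,fy=4,interpolation=cv2.INTER_CUBIC))
```

```text
t 10.8833 st [-0.0322 -0.0022] z 0.045 jaw-st90 0.09 F st -3.9 -0.1 -0.1 open 0.0651
```

View pics/s7_c.png

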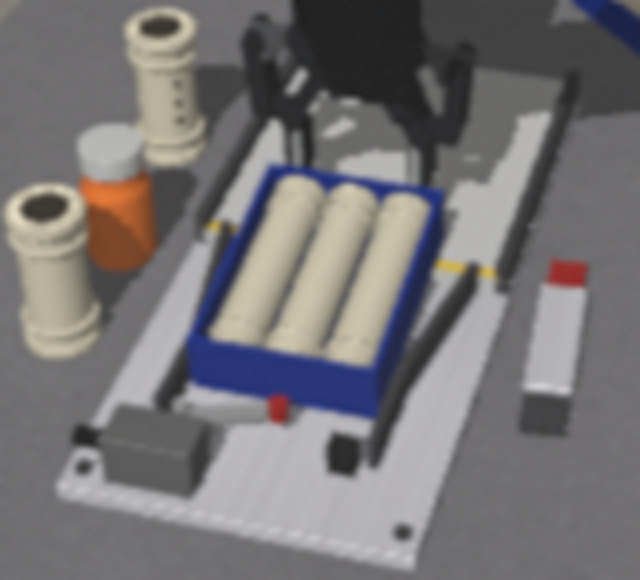

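View pics/c7_c.png

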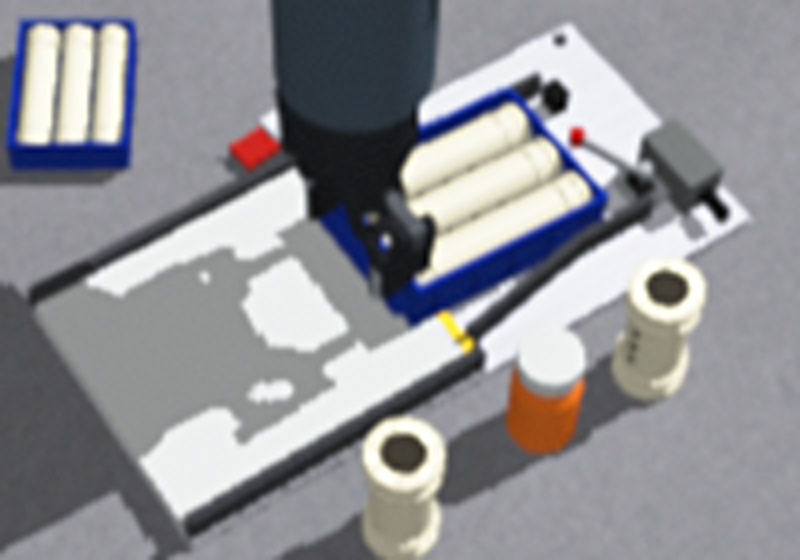

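>>> jog_arm:
  commands:
    - [60,-0.0054,0.05,-0.02,0]
    - [60,-0.0054,0.05,-0.02,0]
    - [60,-0.0054,0.05,-0.02,0]
    - [60,-0.0054,0.05,-0.02,0]
    - [60,0,0,-0.02,0]

```text
time: 11.4
tcp_pos: [0.5974, -0.0488, 0.0422]
ee_rot: [0.473, 0.527, -0.527, -0.47]
ft_force: [0.8, -7.6, 7.2]
opening: 0.0651
```

Run:
```python
from h import *
status()
```

```text
t 11.4 st [-0.0236 -0.0038] z 0.0422 jaw-st90 0.15 F st -7.6 -0.0 7.2 open 0.0651
```

Run:
```python
from h import *
take('wrist','w8');take('side','s8')
a=cv2.imread('pics/s8.png')[165:310,225:385]; cv2.imwrite('pics/s8_c.png',cv2.resize(a,None,fx=4,fy=4,interpolation=cv2.INTER_CUBIC))
status()
```

```text
t 11.5 st [-0.0237 -0.0038] z 0.042 jaw-st90 0.14 F st -7.8 0.7 6.7 open 0.0652
```

View pics/s8_c.png

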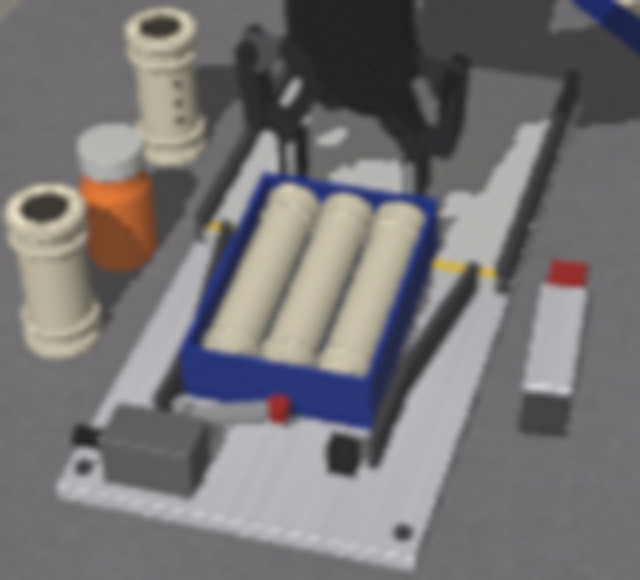

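View pics/w8.png

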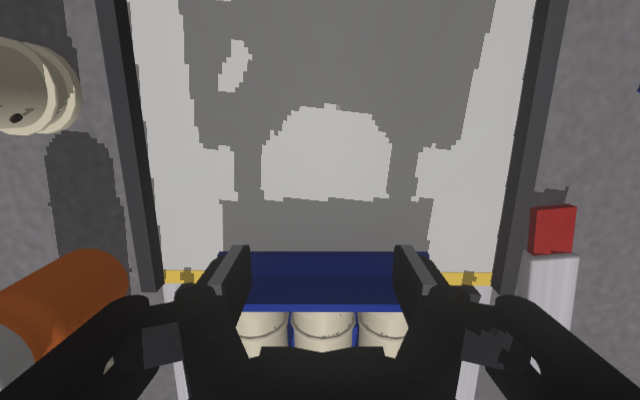

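>>> jog_arm:
  commands:
    - [60,-0.0044,0.04,0,0]
    - [60,-0.0044,0.04,0,0]
    - [60,0,0,0,0]

```text
time: 11.75
tcp_pos: [0.5967, -0.0443, 0.0416]
ee_rot: [0.473, 0.527, -0.526, -0.47]
ft_force: [1.4, -5.2, 4.4]
opening: 0.0656
```

Run:
```python
from h import *
status()
```

```text
t 11.75 st [-0.0191 -0.0035] z 0.0416 jaw-st90 0.12 F st -5.3 -0.8 4.4 open 0.0656
```

>>> jog_arm:
  commands:
    - [60,-0.0044,0.04,-0.01,0]
    - [60,-0.0044,0.04,-0.01,0]
    - [60,-0.0044,0.04,-0.01,0]
    - [60,0,0,0,0]

```text
time: 12.08
tcp_pos: [0.5966, -0.0401, 0.0412]
ee_rot: [-0.474, -0.527, 0.527, 0.469]
ft_force: [1.7, -12.0, 7.5]
opening: 0.0653
```

Run:
```python
from h import *
status()
take('side','s9')
a=cv2.imread('pics/s9.png')[165:310,225:385]; cv2.imwrite('pics/s9_c.png',cv2.resize(a,None,fx=4,fy=4,interpolation=cv2.INTER_CUBIC))
```

```text
t 12.0833 st [-0.0149 -0.0039] z 0.0412 jaw-st90 0.17 F st -12.2 -0.4 7.5 open 0.0653
```

View pics/s9_c.png

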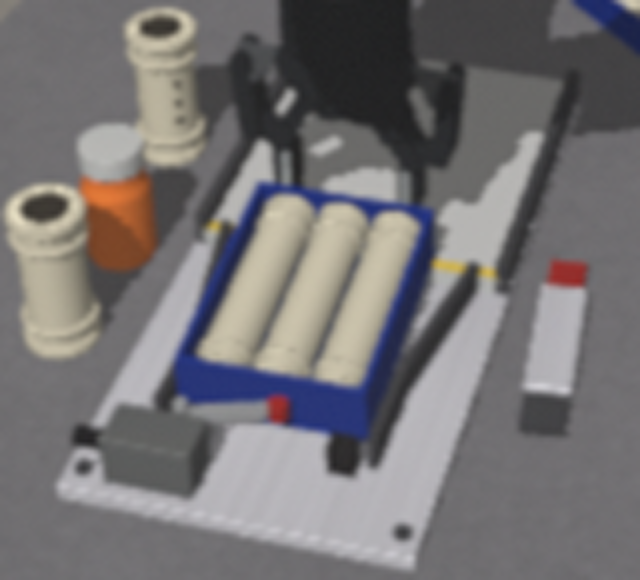

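The nose has met the roller (12 N push). I'll keep going in small steps with slight downward bias.

>>> jog_arm:
  commands:
    - [60,-0.0044,0.04,-0.01,0]
    - [60,-0.0044,0.04,-0.01,0]
    - [60,-0.0022,0.02,-0.01,0]
    - [60,0,0,0,0]

```text
time: 12.47
tcp_pos: [0.5963, -0.0374, 0.0408]
ee_rot: [-0.474, -0.526, 0.528, 0.468]
ft_force: [0.2, -18.6, 13.8]
opening: 0.065
```

Run:
```python
from h import *
status()
```

```text
t 12.4667 st [-0.0122 -0.0039] z 0.0408 jaw-st90 0.26 F st -18.5 1.8 13.8 open 0.065
```

>>> jog_arm:
  commands:
    - [60,-0.0033,0.03,0,0]
    - [60,-0.0033,0.03,0,0]
    - [60,0,0,0,0]

```text
time: 12.72
tcp_pos: [0.5954, -0.0344, 0.0405]
ee_rot: [-0.474, -0.526, 0.529, 0.468]
ft_force: [-0.4, -17.5, 12.0]
opening: 0.0654
```

Run:
```python
from h import *
status()
take('wrist','w10');take('side','s10')
a=cv2.imread('pics/s10.png')[165:310,225:385]; cv2.imwrite('pics/s10_c.png',cv2.resize(a,None,fx=4,fy=4,interpolation=cv2.INTER_CUBIC))
```

```text
t 12.7167 st [-0.0091 -0.0033] z 0.0405 jaw-st90 0.27 F st -17.4 2.3 12.0 open 0.0654
```

View pics/s10_c.png

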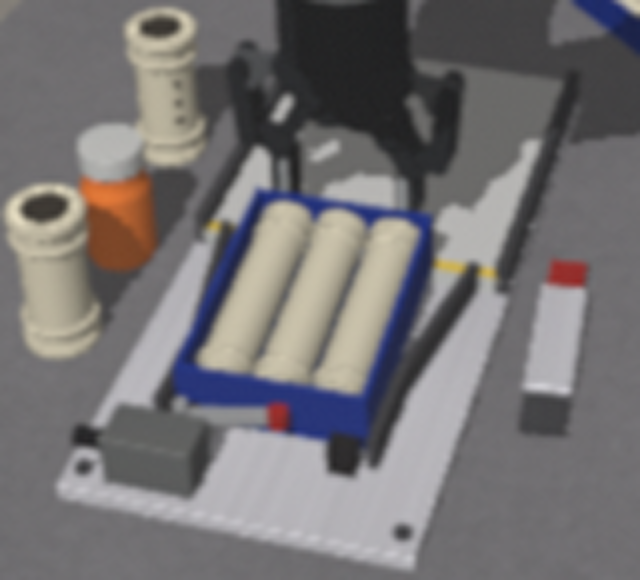

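View pics/w10.png

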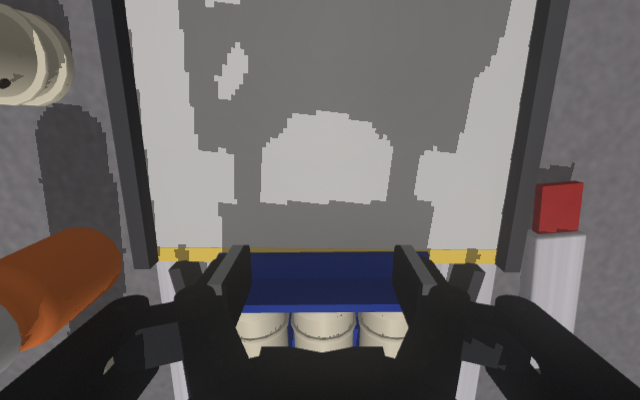

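Run:
```python
from h import *
s=np.load('pics/w10.npz')
for n,u,v,z in [('wall',320,311,.063),('ledgeback',320,252,.043),('stripback',200,248,.022),('stripfront',200,262,.022),('stripfrontR',450,263,.022)]: print(n,tost(wworld(s,u,v,z),ST).round(4))
```

```text
wall [ 0.0025 -0.0033]
ledgeback [-0.0153 -0.0035]
stripback [-0.0078 -0.0678]
stripfront [ 0.0004 -0.0685]
stripfrontR [0.0002 0.0665]
```

>>> jog_arm:
  commands:
    - [60,-0.0033,0.03,0,0]
    - [60,-0.0022,0.02,0,0]
    - [60,0,0,0,0]

```text
time: 13.07
tcp_pos: [0.5947, -0.0322, 0.0403]
ee_rot: [-0.474, -0.526, 0.529, 0.468]
ft_force: [-0.9, -19.7, 12.2]
opening: 0.0652
```

Run:
```python
from h import *
status()
```

```text
t 13.0667 st [-0.0069 -0.0029] z 0.0403 jaw-st90 0.26 F st -19.5 3.0 12.2 open 0.0652
```

>>> jog_arm:
  commands:
    - [60,-0.0022,0.02,-0.01,0]
    - [60,-0.0022,0.02,-0.02,0]
    - [60,0,0,-0.02,0]
    - [60,0,0,0,0]

```text
time: 13.4
tcp_pos: [0.5949, -0.0316, 0.039]
ee_rot: [-0.474, -0.526, 0.53, 0.467]
ft_force: [-1.9, -24.1, 18.4]
opening: 0.0655
```

Run:
```python
from h import *
status()
```

```text
t 13.4 st [-0.0063 -0.0031] z 0.039 jaw-st90 0.31 F st -23.8 4.5 18.4 open 0.0655
```

Run:
```python
from h import *
take('wrist','w11');take('side','s11')
a=cv2.imread('pics/s11.png')[185:285,260:335]; cv2.imwrite('pics/s11_c.png',cv2.resize(a,None,fx=6,fy=6,interpolation=cv2.INTER_CUBIC))
a=cv2.imread('pics/w11.png')[230:330,140:510]; cv2.imwrite('pics/w11_c.png',cv2.resize(a,None,fx=2,fy=2,interpolation=cv2.INTER_CUBIC))
```

```text
(no output)
```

View pics/s11_c.png

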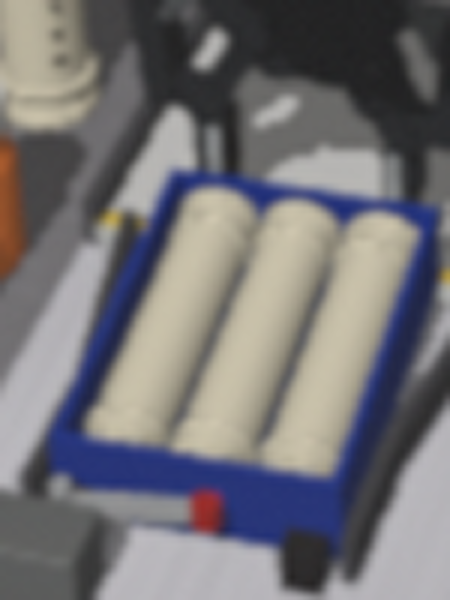

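View pics/w11_c.png

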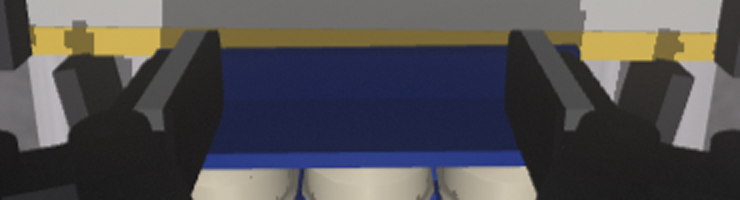

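Run:
```python
from h import *
s=np.load('pics/w11.npz'); d=s['d']
for n,u,v,z in [('wall',320,309,.062),('wallL',255,307.5,.062),('wallR',395,306.5,.062),('ledgeL',255,254,.042),('ledgeR',390,252.5,.042),('stripfront',165,257,.022),('stripfrontR',460,259.5,.022)]: print(n,tost(wworld(s,u,v,z),ST).round(4))
# depth heights
from scipy.spatial.transform import Rotation as Ro
c=get_calibration('wrist');K=np.array(c['K']);T=np.array(c['T_tool_cam']);R=Ro.from_quat(s['r']).as_matrix()
for u,v in [(300,258),(340,258),(320,265),(320,272),(320,285),(320,307),(320,308),(320,309),(200,240)]:
    p=np.linalg.inv(K)@[u,v,1]*d[v,u]; X=R@(T[:3,:3]@p+T[:3,3])+s['p']; print(u,v,d[v,u],tost(X,ST).round(4),X[2].round(4))
```

```text
wall [ 0.0041 -0.0032]
wallL [ 0.0036 -0.0303]
wallR [0.0028 0.0281]
ledgeL [-0.0115 -0.0336]
ledgeR [-0.0126  0.0291]
stripfront [-0.0003 -0.0861]
stripfrontR [0.0002 0.0712]
300 258 0.15195355 [-0.0095 -0.0127] 0.0418
340 258 0.15218782 [-0.0095  0.006 ] 0.0416
320 265 0.15384263 [-0.0055 -0.0034] 0.0409
320 272 0.15290149 [-0.0028 -0.0033] 0.0427
320 285 0.15057161 [ 0.0019 -0.0033] 0.0463
320 307 0.1377205 [ 0.0043 -0.0032] 0.0603
320 308 0.13742204 [ 0.0046 -0.0032] 0.0607
320 309 0.13824515 [ 0.0054 -0.0032] 0.06
200 240 0.17066932 [-0.0102 -0.0664] 0.0223
```

>>> jog_arm:
  commands:
    - [60,0,0,0.02,0]
    - [60,-0.0022,0.02,0,0]
    - [60,-0.0022,0.02,0,0]
    - [60,0,0,0,0]

```text
time: 13.83
tcp_pos: [0.5912, -0.0276, 0.0352]
ee_rot: [-0.472, -0.524, 0.529, 0.471]
ft_force: [-1.4, -18.8, -1.1]
opening: 0.0653
```

Run:
```python
from h import *
status()
```

```text
t 13.8333 st [-0.0019  0.0001] z 0.0352 jaw-st90 0.11 F st -18.5 3.5 -1.1 open 0.0653
```

Run:
```python
from h import *
take('wrist','w12');status()
s=np.load('pics/w12.npz'); d=s['d']
from scipy.spatial.transform import Rotation as Ro
c=get_calibration('wrist');K=np.array(c['K']);T=np.array(c['T_tool_cam']);R=Ro.from_quat(s['r']).as_matrix()
for u in (280,360):
  for v in range(236,325,6):
    p=np.linalg.inv(K)@[u,v,1]*d[v,u]; X=R@(T[:3,:3]@p+T[:3,3])+s['p']; print(u,v,tost(X,ST).round(4),X[2].round(4))
```

```text
t 13.8833 st [-0.0019  0.0001] z 0.0351 jaw-st90 0.11 F st -18.4 1.6 -0.9 open 0.0652
280 236 [-0.0096 -0.0207] 0.0214
280 242 [-0.0063 -0.0208] 0.0213
280 248 [-0.003  -0.0209] 0.0216
280 254 [-0.0059 -0.0192] 0.0352
280 260 [-0.0042 -0.0189] 0.038
280 266 [-0.0006 -0.0191] 0.0369
280 272 [ 0.0021 -0.0191] 0.0379
280 278 [ 0.0062 -0.0194] 0.0362
280 284 [ 0.0063 -0.0188] 0.0415
280 290 [ 0.0066 -0.0182] 0.0463
280 296 [ 0.0068 -0.0177] 0.0509
280 302 [ 0.0072 -0.0172] 0.0549
280 308 [ 0.0092 -0.0171] 0.0563
280 314 [ 0.0199 -0.0188] 0.045
280 320 [ 0.0238 -0.0191] 0.0441
360 236 [-0.0097  0.0203] 0.0218
360 242 [-0.006   0.0205] 0.0208
360 248 [-0.0033  0.0204] 0.0222
360 254 [-0.0058  0.0188] 0.035
360 260 [-0.0038  0.0186] 0.0374
360 266 [-0.0005  0.0188] 0.0369
360 272 [0.0029 0.019 ] 0.0363
360 278 [0.0057 0.019 ] 0.0371
360 284 [0.0067 0.0186] 0.0409
360 290 [0.0068 0.0179] 0.0461
360 296 [0.0068 0.0174] 0.051
360 302 [0.0075 0.017 ] 0.0546
360 308 [0.0088 0.0167] 0.057
360 314 [0.0268 0.0199] 0.0351
360 320 [0.0275 0.0194] 0.0391
```

View pics/w12.png

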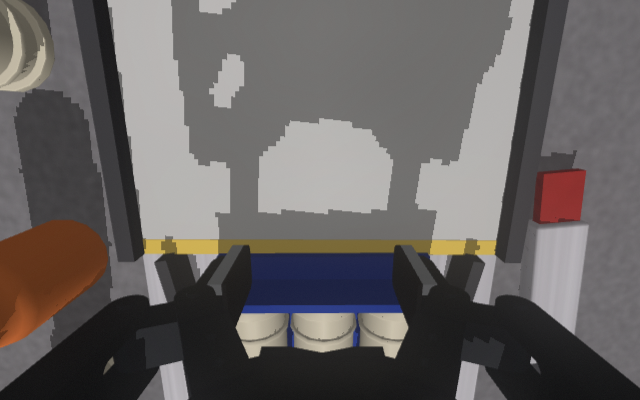

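The rear is behind the step (wall at x≈6.7 mm) but the ledge top is still at 36.5 mm, against 30 when seated. Now I'll ease off the push slightly and press the ledge down.

>>> jog_arm:
  commands:
    - [60,0.0011,-0.01,-0.03,0]
    - [60,0,0,-0.03,0]
    - [60,0,0,-0.03,0]
    - [60,0,0,-0.03,0]
    - [60,0,0,0,0]

```text
time: 14.3
tcp_pos: [0.5911, -0.0284, 0.0288]
ee_rot: [-0.472, -0.524, 0.53, 0.471]
ft_force: [-1.6, -19.6, -1.0]
opening: 0.0652
```

Run:
```python
from h import *
status()
```

```text
t 14.3 st [-0.0027  0.0003] z 0.0288 jaw-st90 0.1 F st -19.3 3.7 -1.0 open 0.0652
```

>>> jog_arm:
  commands:
    - [60,0,0,-0.03,0]
    - [60,0,0,-0.03,0]
    - [60,0,0,-0.03,0]
    - [60,0,0,0,0]

```text
time: 14.63
tcp_pos: [0.5921, -0.0285, 0.0265]
ee_rot: [-0.473, -0.524, 0.529, 0.47]
ft_force: [-3.2, -19.6, 8.4]
opening: 0.0653
```

Run:
```python
from h import *
status()
```

```text
t 14.6333 st [-0.0029 -0.0007] z 0.0265 jaw-st90 0.14 F st -19.1 5.3 8.4 open 0.0653
```

```bash
cat > dep.py <<'E'
from h import *
import sys
from scipy.spatial.transform import Rotation as Ro
take('wrist',sys.argv[1]);status()
s=np.load(f'pics/{sys.argv[1]}.npz'); d=s['d']
c=get_calibration('wrist');K=np.array(c['K']);T=np.array(c['T_tool_cam']);R=Ro.from_quat(s['r']).as_matrix()
for u in (280,360):
  for v in range(236,325,6):
    p=np.linalg.inv(K)@[u,v,1]*d[v,u]; X=R@(T[:3,:3]@p+T[:3,3])+s['p']; print(u,v,tost(X,ST).round(4),X[2].round(4))
E
python3 dep.py w13
```

```text
t 14.6833 st [-0.0029 -0.0007] z 0.0265 jaw-st90 0.14 F st -19.5 6.0 7.8 open 0.0658
280 236 [-0.014  -0.0203] 0.0216
280 242 [-0.0104 -0.0206] 0.0203
280 248 [-0.0078 -0.0205] 0.0215
280 254 [-0.0048 -0.0205] 0.022
280 260 [-0.005  -0.0197] 0.0291
280 266 [-0.0021 -0.0197] 0.0294
280 272 [ 0.0008 -0.0198] 0.0298
280 278 [ 0.0046 -0.02  ] 0.0286
280 284 [ 0.0059 -0.0197] 0.032
280 290 [ 0.0054 -0.0189] 0.038
280 296 [ 0.006  -0.0185] 0.042
280 302 [ 0.0057 -0.0179] 0.0471
280 308 [ 0.0075 -0.0177] 0.0488
280 314 [ 0.0164 -0.019 ] 0.0401
280 320 [ 0.0203 -0.0193] 0.0391
360 236 [-0.0139  0.0184] 0.021
360 242 [-0.0102  0.0187] 0.0198
360 248 [-0.0078  0.0186] 0.0216
360 254 [-0.0048  0.0186] 0.022
360 260 [-0.0052  0.0177] 0.0295
360 266 [-0.0022  0.0178] 0.0296
360 272 [0.0017 0.0181] 0.028
360 278 [0.0048 0.0182] 0.0281
360 284 [0.0058 0.0178] 0.0321
360 290 [0.0052 0.0171] 0.0383
360 296 [0.0057 0.0166] 0.0425
360 302 [0.0054 0.016 ] 0.0475
360 308 [0.0077 0.016 ] 0.0484
360 314 [0.0346 0.0209] 0.0137
360 320 [0.0281 0.019 ] 0.0282
```

Ledge top reads ≈29.5 mm, so the tray is seated. Retreating horizontally, then up.

>>> jog_arm:
  commands:
    - [60,0.0022,-0.02,0,0]
    - [60,0.0033,-0.03,0,0]
    - [60,0.0033,-0.03,0,0]
    - [60,0.0044,-0.04,0.01,0]
    - [60,0.011,-0.1,0.05,0]
    - [60,0.022,-0.2,0.05,0]
    - [60,0.044,-0.4,0.1,0]
    - [60,0.044,-0.4,0.3,0]
    - [60,0,0,0,0]

```text
time: 15.43
tcp_pos: [0.6019, -0.0871, 0.0532]
ee_rot: [0.474, 0.528, -0.525, -0.471]
ft_force: [0.5, -0.2, 1.1]
opening: 0.0651
```

Run:
```python
from h import *
status()
take('wrist','w14');take('side','s14');take('scene','c14')
a=cv2.imread('pics/s14.png')[165:310,225:385]; cv2.imwrite('pics/s14_c.png',cv2.resize(a,None,fx=4,fy=4,interpolation=cv2.INTER_CUBIC))
```

```text
t 15.4333 st [-0.0622 -0.0041] z 0.0532 jaw-st90 0.0 F st -0.2 -0.5 1.1 open 0.0651
```

View pics/s14_c.png

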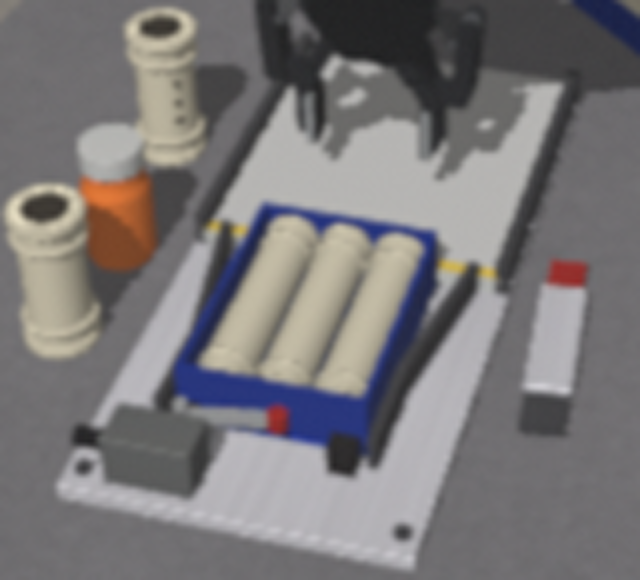

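View pics/w14.png

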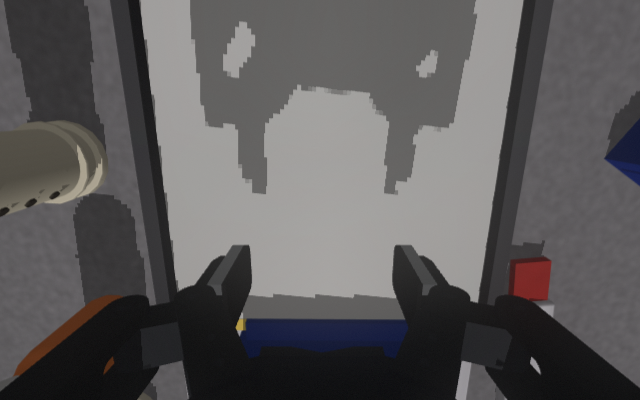

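The tray appears to be seated behind the step with the roller pushed back. I'll raise the arm for a clear check.

>>> jog_arm:
  commands:
    - [60,0.02,-0.2,0.4,0]
    - [60,0.02,-0.2,0.4,0]
    - [60,0.03,-0.3,0.4,0]
    - [60,0.03,-0.3,0.4,0]
    - [60,0.03,-0.3,0.4,0]
    - [60,0.03,-0.3,0.4,0]
    - [60,0.03,-0.3,0.4,0]
    - [60,0,0,0.4,0]
    - [60,0,0,0.4,0]
    - [60,0,0,0,0]
    - [60,0,0,0,0]

```text
time: 16.5
tcp_pos: [0.6098, -0.1787, 0.2309]
ee_rot: [0.472, 0.528, -0.526, -0.471]
ft_force: [-0.7, 0.5, -0.2]
opening: 0.0653
```

Run:
```python
from h import *
from scipy.spatial.transform import Rotation as Ro
status()
for n in('wrist','side','scene'): take(n,n+'15')
a=cv2.imread('pics/side15.png')[165:310,225:385]; cv2.imwrite('pics/s15_c.png',cv2.resize(a,None,fx=4,fy=4,interpolation=cv2.INTER_CUBIC))
a=cv2.imread('pics/scene15.png')[145:285,220:420]; cv2.imwrite('pics/c15_c.png',cv2.resize(a,None,fx=4,fy=4,interpolation=cv2.INTER_CUBIC))
```

```text
t 16.5 st [-0.1541 -0.0021] z 0.2309 jaw-st90 0.14 F st 0.6 0.6 -0.2 open 0.0653
```

View pics/s15_c.png

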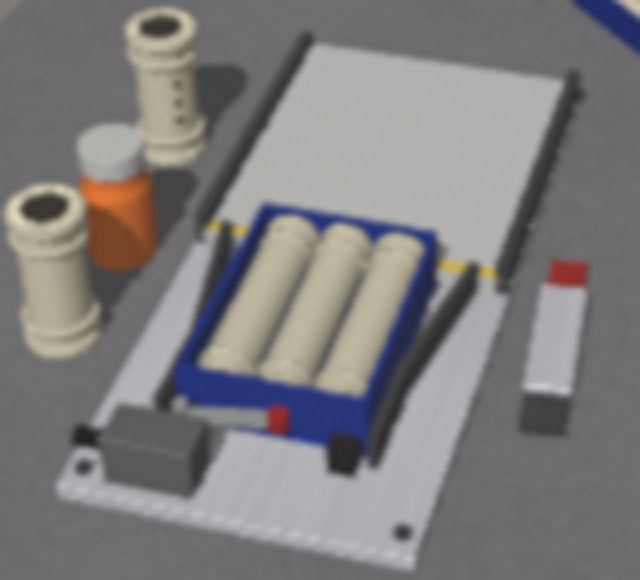

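View pics/c15_c.png

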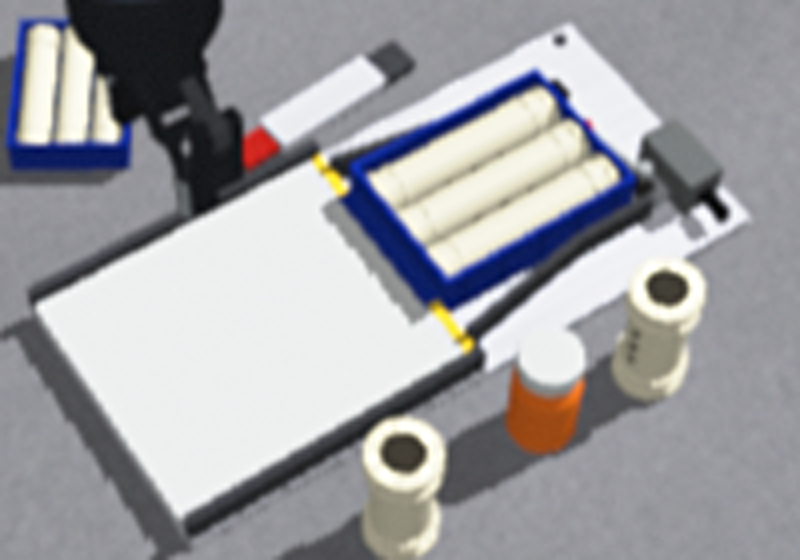

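View pics/wrist15.png

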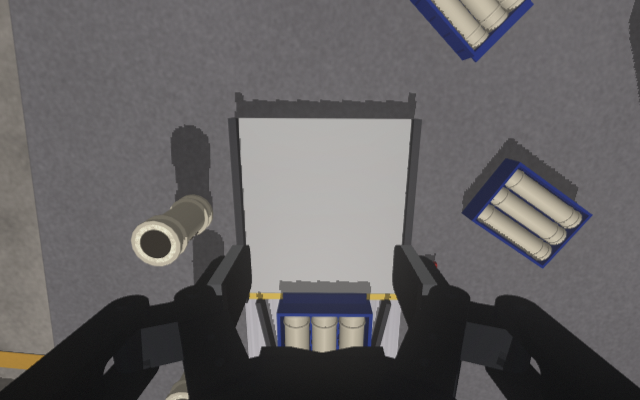

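Run:
```python
from h import *
from fit import fit,S,D
to=[('scene',S(p),m) for p,m in [((349,163),(-.075,.055,.05)),((537,72),(.075,.055,.05)),((635,180),(.075,-.055,.05)),((444,294),(-.075,-.055,.05))]]
to+=[('side',D(p),m) for p,m in [((264,206),(-.075,-.055,.05)),((436,234),(-.075,.055,.05)),((178,367),(.075,-.055,.05)),((368,406),(.075,.055,.05))]]
for dz in (0,.006,.012):
    t,f=fit([(n,u,(m[0],m[1],m[2]+(dz if m[0]<0 else 0))) for n,u,m in to],ST); print('dz',dz,t,tost(t,ST),np.degrees(t[2]-ST[2]),'rms',np.sqrt((f**2).mean()),f.tolist())
# sleeve-top heights along the tray, scene & side
for cam,F in (('scene',S),('side',D)):
    d=np.load(f'pics/{cam}15.npz')['d']
    pts={'scene':[((390,185),(540,103)),((420,215),(568,135)),((448,255),(600,172))],'side':[((290,235),(225,355)),((345,245),(290,365)),((400,255),(345,375))]}[cam]
    for a,b in pts:
        print(cam,[ (tost(w,ST).round(3).tolist(),w[2].round(4)) for k in np.linspace(.1,.9,5) for w in [world(cam,d,*F(np.array(a)*(1-k)+np.array(b)*k))]])
s=np.load('pics/wrist15.npz');d=s['d']
from scipy.spatial.transform import Rotation as Ro
c=get_calibration('wrist');K=np.array(c['K']);T=np.array(c['T_tool_cam']);R=Ro.from_quat(s['r']).as_matrix()
for u,v in [(300,316),(340,316),(300,300),(340,300),(296,325),(296,345),(325,325),(325,342),(270,250),(278,330),(371,330)]:
    p=np.linalg.inv(K)@[u,v,1]*d[v,u]; X=R@(T[:3,:3]@p+T[:3,3])+s['p']; print(u,v,tost(X,ST).round(4),X[2].round(4))
```

```text
dz 0 [0.58190778 0.05148617 1.6704248 ] [0.07772746 0.00080239] -0.49170921675400964 rms 0.9836157786453 [[-0.9, 0.6], [-1.0, -1.2], [-0.5, -0.3], [-0.5, -2.3], [-0.8, -0.2], [0.1, 0.3], [-1.9, 0.4], [-1.2, -0.0]]
dz 0.006 [0.5820037  0.05189174 1.67160084] [0.0781203  0.00066324] -0.42432689111630273 rms 1.3865424623862048 [[-0.7, -0.8], [-0.9, -1.2], [-0.3, -0.4], [-0.2, -3.6], [-1.1, -2.1], [-0.0, -1.6], [-2.0, 0.5], [-1.3, 0.1]]
dz 0.012 [0.5821361  0.05174161 1.67258   ] [0.07795674 0.00054782] -0.3682250124646896 rms 2.0780098652316354 [[-0.7, -2.1], [-1.0, -1.2], [-0.4, -0.4], [-0.1, -4.9], [-1.3, -4.1], [-0.1, -3.6], [-2.0, 0.5], [-1.3, 0.0]]
scene [([0.031, 0.029], np.float64(0.047)), ([0.055, 0.029], np.float64(0.0478)), ([0.079, 0.029], np.float64(0.0476)), ([0.103, 0.029], np.float64(0.0474)), ([0.128, 0.03], np.float64(0.0472))]
scene [([0.033, -0.001], np.float64(0.0479)), ([0.056, -0.002], np.float64(0.0494)), ([0.079, -0.002], np.float64(0.0489)), ([0.103, -0.003], np.float64(0.0492)), ([0.128, -0.002], np.float64(0.0473))]
scene [([0.03, -0.038], np.float64(0.0506)),
[... 399 characters left out ...]
[0.056, 0.006], np.float64(0.0467)), ([0.078, 0.006], np.float64(0.0471)), ([0.097, 0.005], np.float64(0.0448)), ([0.119, 0.006], np.float64(0.0466))]
side [([0.035, 0.039], np.float64(0.0474)), ([0.057, 0.039], np.float64(0.0475)), ([0.076, 0.038], np.float64(0.0453)), ([0.098, 0.038], np.float64(0.0461)), ([0.12, 0.038], np.float64(0.0478))]
300 316 [ 0.0066 -0.0266] 0.0468
340 316 [0.0038 0.0194] 0.0506
300 300 [-0.0042 -0.0275] 0.0311
340 300 [-0.004   0.0203] 0.0304
296 325 [ 0.0194 -0.0316] 0.0459
296 345 [ 0.0478 -0.0322] 0.0453
325 325 [0.019  0.0023] 0.0464
325 342 [0.0431 0.0025] 0.0456
270 250 [-0.0643 -0.0624] 0.0209
278 330 [ 0.0235 -0.0523] 0.0497
371 330 [0.0227 0.0557] 0.0501
```

Tray is flat (rim 50 mm, sleeve tops level front to back) with its centre at x≈78 mm, so I'm handing in.

Run:
```python
from h import *
print(manip.job_done()); status()
```

```text
the job is handed in; nothing more can be done
None
the job is handed in; nothing more can be done
```

I slid the tray square along the deck with the two open fingertips, over the step and against the switch. I then pressed its rear down behind the step, backed the arm clear and handed the job in at about 17 s. The hand-in reports no verdict.

**Last checks (camera, depth and force):**
- **Tray:** the centre is at about x = 78 mm and y = 1 mm in the station frame. The rim is at 50 mm and the ledge at about 30 mm, both seated values. Sleeve tops are level front to back, so the tray lies flat.
- **Switch:** the roller is visibly pushed back by the tray. From the tray's position I estimate the lever at about 0.2 rad; I had no direct lever reading.
- **Forces:** the highest I read was about 30 N, between the finger and the rear wall. Readings come only at the end of each move, so brief peaks between them were not seen.
- **Bystanders:** in the before and after pictures the sleeves, jar and gauge look unmoved; I did not measure them. The arm was not touching anything.

**One disagreement:** the fingers pulled the rear wall down largely by friction, at first 4–5 mm above the ledge. I corrected for this using the wrist camera's depth readings before letting go.

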